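# Lay the bottle opener down, then hang it by its ring on the middle peg

## Task

The bottle opener is standing ring-down in the slot of the letter block. Lift it out, lay it flat on the bare board and let go of it, then take it up again and hang it by its ring on the middle peg of the peg rack, so that it hangs still with its head down. Leave the egg cup, the padlock and the bike light where they are.

Things in the scene. Friction and masses are not known exactly. Their poses are not given: they have to be found in the camera images.
- opener: flat chrome bottle opener (sizes in mm), 141 long, 10 thick, 120 g. Origin: outermost point of its ring end; +z along it from ring to head, y across, x = axis of the ring's hole (faces alike). Along z: ring 0-44 (44 outside, hole 31 diameter), handle 41-105 (14 wide), open square head 101-141 (37 wide). Starts upright in the slot, ring down, origin 15 above the board
- eye (a point): centre of the opener's ring hole, 22 mm from the origin along the opener's z; axes as the opener's
- handle (a point): middle of the opener's handle, 72 mm from the origin along the opener's z, about its centre of mass; axes as the opener's
- block: birch letter block, fixed: 70 mm (x) by 100 mm (y) by 50 mm high, with one central slot 15 mm (x) by 49 mm (y), 35 mm deep, open at the top, in which the opener stands. Origin at the centre of its underside
- rack: dark wood rack, fixed (sizes in mm): foot 100 (x) x 320 (y) x 20 high, 22 mm posts at y = +-145, rail 20 (x) x 320 (y) from 172 to 218 mm high, front face at x = -10. Three birch pegs, 12 diameter, 70 long, leave that face at y = -85, 0, 85, rising at 45 degrees towards -x. Origin: centre of the foot's underside; front is -x
- peg_root (a point): point on the middle peg's axis where it leaves the rail, 195 mm above the board; axes as the rack's
- peg_mid (a point): point on the middle peg's axis halfway along, 35 mm from the root; axes as the rack's
- peg_tip (a point): end of the middle peg on its axis, 70 mm from the root along (-0.707, 0, 0.707) in the rack's axes
- egg_cup: green ceramic egg cup, bystander: 50 mm across the rim, 64 mm high, upright; origin at the centre of its foot, z up
- padlock: steel padlock lying flat with its shackle open, bystander: body 50 x 42 x 22 mm, shackle reaching 67 mm from the origin along +x; origin at the centre of the body's underside, z up
- bike_light: blue plastic bike light lying flat, bystander: 65 (x) by 36 (y) by 26 mm high, clear lens at +x; origin at the centre of its underside, z up
Things that resemble listed ones, but are neither listed nor needed, are in the scene too. What is shaped like the opener but black, brown or purple is not meant.

How it is judged:
On the way:
1. the opener lies flat on the board, at rest and let go (height (world z) of each of handle, eye below 0.012 m and (angle between opener's own x axis and vertical below 0.15 rad or angle between opener's own x axis and vertical above 2.99 rad) and contact force between the fingers and opener below 0.1 N and linear speed of opener below 0.03 m/s), for 0.2 s.
At the end, for the whole second after the job is handed in: the opener hangs by its ring on the middle peg, anywhere along it (hole centre within 50 mm of the peg's midpoint, within 22 mm of it sideways and more than 165 mm above the board), head down within 30 degrees of plumb, let go and at rest (under 30 mm/s and 0.4 rad/s) (distance between eye and peg_mid below 0.05 m and y of eye in the frame of peg_mid between -0.022 and 0.022 m and height (world z) of eye above 0.165 m and angle between opener's own z axis and vertical above 2.6 rad and contact force between the fingers and opener below 0.1 N and linear speed of opener below 0.03 m/s and angular speed of opener below 0.4 rad/s); the robot touches nothing.
It fails at once if the egg cup is moved more than 30 mm or tipped (distance of egg_cup from where it was at the start of the episode above 0.03 m or angle between egg_cup's own z axis and vertical above 0.5 rad).
It fails at once if the padlock is moved more than 30 mm (distance of padlock from where it was at the start of the episode above 0.03 m).
It fails at once if the bike light is moved more than 30 mm (distance of bike_light from where it was at the start of the episode above 0.03 m).
It also fails if it takes over 72 s, if anything falls off the work surface, if the arm or the gripper's body presses on something with over 40 N, if the wrist force passes 120 N, or if a joint passes its speed limit or range.

## Robot

A 7-joint arm with a two-finger parallel gripper is mounted at the origin on the work surface. World frame = base frame: x ahead of the robot, y to its left, z up, the work surface at z = 0. Lengths are in m, angles in rad, forces in N, time in s.
With the tool pointing down it reaches from about 0.4 to 0.9 m from the base axis. Payload 5.5 kg.
Tool frame: the origin (TCP) lies at the very end of the fingers, on their centre line; the grasp point (between the pads) lies 19 mm behind it; z points along the fingers, y is the line along which they close (so a half turn about z gives the same grasp; the last joint's range is limited). The gripper opens to 92 mm and grips with 3 to 60 N. Pads are 19 mm wide; open, the fingers measure 130 mm over their backs; the gripper's body (75 mm by 190 mm) begins 47 mm behind the grasp point.
Start: joints at [1.515, 0.501, -0.427, 1.55, 0.221, 1.138, -0.21], TCP at [0.204, -0.617, 0.227] pointing down, gripper open.
Joint ranges: [-2.88, 2.88], [-0.31, 2.03], [-1.54, 1.56], [0.2, 2.42], [-1.41, 4.55], [0.19, 2.02], [-2.57, 2.57]. Speed limits (rad/s): [2.57, 2.57, 3.14, 3.14, 3.14, 3.14, 3.14].

## Interface

Orientations are given as a rotation vector (axis times angle).
In Python, from station import bot gives the robot as it stands. Calls block until the motion is done:
- bot.move_pose(position, orientation): joint-space move of the TCP to a pose.
- bot.movel(position, rot=None, feed=0.15): straight line of the TCP; rot=None keeps the orientation; feed is the mean speed in m/s.
- bot.set_joints(angles): joint-space move.
- bot.grip(opening, newtons=None): finger opening in m; newtons is the grip in N (None keeps the last); returns when the fingers have stopped.
- bot.wait(seconds).
- bot.solve_ik(position, orientation): joint angles nearest the present ones, or None.
- bot.camera(name): name is "scene" or "side" or "wrist"; returns a dict with "color" (480x640x3 uint8, blue, green, red), "mtx" (3x3 intrinsics, pixels), "dist" ([k1, k2, p1, p2, k3] as OpenCV has them; the pictures are not rectified), "T" (4x4, takes a point from camera to world coordinates). Camera axes: x right, y down, z forward; pixel columns grow to the right and rows downward; lengths in m; the calibration is good to about 2 mm. A picture is of the moment at which its call begins. There is no depth.
A pose or a line that the arm cannot do raises bot.MotionError and nothing moves.
- bot.finish_job(): hands the job in; it is judged then, once.
Trained networks look in the newest picture that a camera, given by its name, has taken for a name from the list of things; names that differ only in an ending like _2 or _b are one class to them, and where a whole thing is asked for, a point or a joint stands for the part that bears it (a point fixed in the world has none). Each returns a list of dicts, best first, with "confidence" (0 to 1); they miss things now and then, are a little off and sometimes report something else, mostly with a low value. They report only what shows in the picture. A call takes as long as a camera call. They do not tell look-alikes from the thing itself.
- bot.masks_of(camera, name): "mask" (480x640 bool, what is visible of it).
- bot.landmark_of(camera, name): "position" ([x, y, z] in m, in the coordinates of the camera as it stood for that picture, good to about 4 mm: a listed point, or the origin of a listed thing).
Readings, each from a call of its own:
- bot.get_time_s(): time.
- bot.get_joints(): joint angles.
- bot.get_dq(): joint speeds.
- bot.get_joint_efforts(): joint torques, N m.
- bot.get_eef_pos(): TCP position.
- bot.get_ee_rot(): TCP orientation.
- bot.get_contact_force(): force on the tool from outside, world axes, zero at the start.
- bot.get_ft_torque(): the same for the moment, N m.
- bot.get_opening(): finger opening in m.
- bot.get_grip_force(): force on a finger pad.
Only numpy, scipy, OpenCV 4.12 (cv2) and the standard library are available. Lean on these libraries where they do the work, as an engineer would, in place of code of your own. Each camera call takes 0.05 s, during which the arm holds its last target. There are 200 camera calls.

## Working session

There is one attempt and no reset: what is moved stays moved. The work goes in short steps, each a Python script; the robot and the scene stay as the last script left them, time stands still between calls to the robot, and variables do not carry over. Pictures are saved under pics/ and viewed, at most 10 in all, crops included, and the job is handed in when it is done.

```bash
ls; mkdir -p pics
cat > h.py <<'E'
from station import bot
import numpy as np, cv2
from scipy.spatial.transform import Rotation as R
def lm(cam,name,n=3):
    out=[]
    c=bot.camera(cam); T=c["T"]
    for d in bot.landmark_of(cam,name)[:n]:
        p=T[:3,:3]@np.array(d["position"])+T[:3,3]
        out.append((round(d["confidence"],2),np.round(p,4).tolist()))
    return out
def rv(zaxis,yaxis):
    z=np.array(zaxis,float);z/=np.linalg.norm(z);y=np.array(yaxis,float);y-=z*(y@z);y/=np.linalg.norm(y)
    return R.from_matrix(np.c_[np.cross(y,z),y,z]).as_rotvec()
E
python3 - <<'E'
from h import *
for c in("scene","side"):
    im=bot.camera(c)["color"]; cv2.imwrite(f"pics/{c}0.png",im)
    for n in("opener","eye","handle","block","rack","peg_root","peg_mid","peg_tip","egg_cup","padlock","bike_light"):
        print(c,n,lm(c,n))
print(bot.get_time_s(),bot.get_eef_pos(),bot.get_ee_rot())
E
```

```text
pics
scene opener [(0.88, [0.7393, -0.2057, 0.0011]), (0.77, [0.5956, -0.3107, -0.0058]), (0.62, [0.6257, -0.1981, 0.0165])]
scene eye [(0.82, [0.7336, -0.1016, 0.0215]), (0.72, [0.6245, -0.1975, 0.0333]), (0.7, [0.5905, -0.0803, 0.0232])]
scene handle [(0.86, [0.5937, -0.3131, 0.0694]), (0.67, [0.6219, -0.2013, 0.0846]), (0.66, [0.7345, -0.2071, 0.0697])]
scene block [(0.73, [0.6285, -0.196, -0.0019])]
scene rack [(0.8, [0.6197, 0.1982, -0.0074])]
scene peg_root [(0.83, [0.6075, 0.1969, 0.1956])]
scene peg_mid [(0.68, [0.5828, 0.194, 0.2226])]
scene peg_tip [(0.74, [0.5533, 0.1961, 0.2461])]
scene egg_cup [(0.73, [0.7758, 0.0022, -0.0008])]
scene padlock [(0.55, [0.4184, -0.3666, 0.0007])]
scene bike_light [(0.71, [0.3995, 0.3797, -0.0014])]
side opener [(0.84, [0.7341, -0.201, 0.0014]), (0.77, [0.7391, -0.1049, 0.0014]), (0.74, [0.5953, -0.3106, 0.0014])]
side eye [(0.94, [0.5949, -0.3132, 0.0239]), (0.9, [0.7362, -0.2072, 0.0222]), (0.87, [0.5939, -0.0756, 0.0223])]
side handle [(0.82, [0.7435, -0.0991, 0.0746]), (0.7, [0.6242, -0.1941, 0.0909]), (0.67, [0.7402, -0.2033, 0.0729])]
side block [(0.77, [0.6229, -0.1933, 0.0011]), (0.39, [0.3965, 0.3837, -0.0036])]
side rack [(0.85, [0.6136, 0.2001, 0.0001])]
side peg_root [(0.7, [0.6055, 0.2004, 0.1946])]
side peg_mid [(0.55, [0.5815, 0.198, 0.2215]), (0.4, [0.624, -0.194, 0.0039])]
side peg_tip [(0.71, [0.5591, 0.191, 0.239]), (0.38, [0.6255, -0.1961, 0.0901])]
side egg_cup [(0.67, [0.7778, 0.0056, 0.0028])]
side padlock [(0.81, [0.4176, -0.3569, 0.0008])]
side bike_light [(0.54, [0.3992, 0.3822, -0.0036])]
2.3 [ 0.20376065 -0.61723924  0.2267392 ] [3.10175951e+00 4.98683961e-01 5.57777903e-05]
```

View pics/scene0.png

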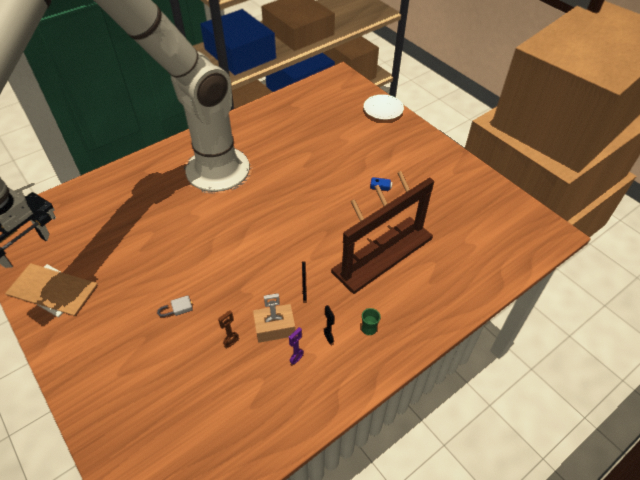

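View pics/side0.png

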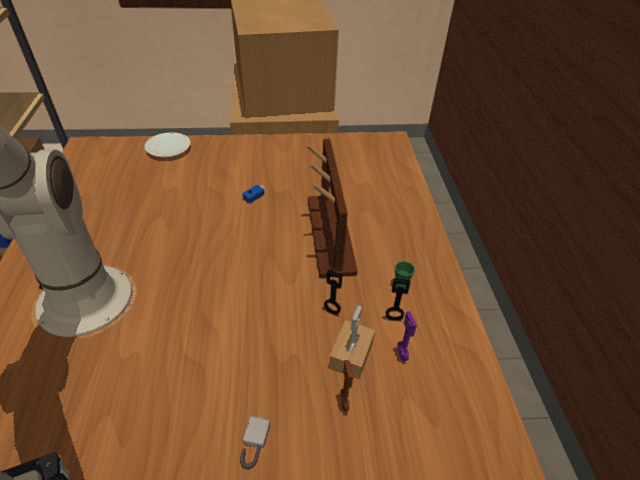

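The chrome opener stands in the block (scene ≈ (273,305), side ≈ (355,325)). Four look-alikes stand upright around it: brown (228,328), purple (296,345) and two black ones (304,280) and (328,325), all in the scene view. The rack's pegs face the robot. Next I fit the yaw of the block and rack from their silhouettes.

```bash
cat > fit.py <<'E'
from h import *
from scipy.optimize import minimize
def box(x0,x1,y0,y1,z0,z1): return np.array([[x,y,z] for x in(x0,x1) for y in(y0,y1) for z in(z0,z1)],float)
BLOCK=[box(-.035,.035,-.05,.05,0,.05)]
RACK=[box(-.05,.05,-.16,.16,0,.02),box(-.01,.01,-.16,.16,.172,.218)]+[box(-.011,.011,s*.145-.011,s*.145+.011,0,.2) for s in(-1,1)]
d=np.array([-.707,0,.707]);n=np.array([.707,0,.707])
for y in(-.085,0,.085):
    RACK.append(np.array([[-.01,y,.195]+t*d+6e-3*(np.cos(a)*n+np.sin(a)*np.array([0,1,0])) for t in(0,.07) for a in np.arange(0,6.28,.5)]))
def render(parts,p,c,hull=False):
    m=np.zeros((480*4,640*4),np.uint8)
    Rz=R.from_euler("z",p[2]).as_matrix();Ti=np.linalg.inv(c["T"]);allp=[]
    for b in parts:
        w=b@Rz.T+[p[0],p[1],0]
        q=cv2.projectPoints(w,cv2.Rodrigues(Ti[:3,:3])[0],Ti[:3,3],c["mtx"],np.array(c["dist"]))[0].reshape(-1,2)
        cv2.fillConvexPoly(m,cv2.convexHull(np.round((q+.5)*4).astype(np.int32)),1)
    return cv2.resize(m.astype(np.float32),(640,480),interpolation=cv2.INTER_AREA)
def fit(parts,name,p0,cams=("scene","side"),hull=False):
    obs=[]
    for k in cams:
        c=bot.camera(k);ms=bot.masks_of(k,name)
        if not ms: print("none",k);continue
        m=ms[0]["mask"].astype(np.uint8)
        if hull:
            pts=cv2.findNonZero(m);m=cv2.fillConvexPoly(np.zeros_like(m),cv2.convexHull(pts),1)
        obs.append((c,m.astype(float)))
    def cost(p): return sum(1-np.minimum(r,m).sum()/np.maximum(r,m).sum() for c,m in obs for r in[render(parts,p,c)])
    best=min((minimize(cost,[p0[0],p0[1],y0],method="Nelder-Mead",options=dict(initial_simplex=np.array([p0[0],p0[1],y0])+np.array([[0,0,0],[.006,0,0],[0,.006,0],[0,0,.1]]),xatol=1e-4,fatol=1e-4)) for y0 in p0[2]),key=lambda r:r.fun)
    print(name,cams,np.round(best.x,4),round(best.fun,3)); return best.x
E
python3 - <<'E'
from fit import *
for cs in(("scene","side"),("scene",),("side",)):
    fit(BLOCK,"block",(.625,-.195,[-.6,-.3,0,.3,.6]),cs,True)
    fit(RACK,"rack",(.616,.199,[-.15,0,.15]),cs)
E
```

```text
block ('scene', 'side') [ 0.6251 -0.1965 -0.4546] 0.14
rack ('scene', 'side') [0.6163 0.1955 0.0354] 0.152
block ('scene',) [ 0.6232 -0.1984 -0.4358] 0.058
rack ('scene',) [0.6133 0.1965 0.046 ] 0.104
none side
block ('side',) [ 0.625 -0.195 -0.6  ] 0.0
rack ('side',) [0.6169 0.1996 0.033 ] 0.056
```

Run:
```python
from fit import *
u=np.array([np.cos(.44),-np.sin(.44),0]);v=np.array([np.sin(.44),np.cos(.44),0])
best=None
for s in(1,-1):
    o=rv([0,0,-1],s*v)
    for back in(.1,.06,.0):
        q=bot.solve_ik(np.array([.625,-.196,.36])-back*u,o)
        print(s,back,q is not None)
        if q is not None and best is None: best=(np.array([.625,-.196,.36])-back*u,o)
bot.move_pose(*best)
c=bot.camera("wrist");cv2.imwrite("pics/w0.png",c["color"])
print(np.round(c["T"],3).tolist())
fit(BLOCK,"block",(.624,-.197,[-.6,-.44,-.3]),("wrist",),True)
for n in("opener","eye","handle","block"): print(n,lm("wrist",n))
print(bot.get_time_s(),bot.get_joints())
# IK of grasps
for su in(1,-1):
  for sy in(1,-1):
    for t in(.6,.785,.9):
      z=su*u*np.sin(t)-np.array([0,0,np.cos(t)]); o=rv(z,sy*v)
      G=np.array([.624,-.197,.136])
      print(su,sy,t,[bot.solve_ik(G+.008*z-b*z+[0,0,h],o) is not None for b,h in((0,0),(.1,0),(0,.13))])
```

```text
1 0.1 True
1 0.06 True
1 0.0 True
-1 0.1 True
-1 0.06 True
-1 0.0 True
[[0.427, 0.875, 0.227, 0.473], [0.904, -0.414, -0.108, -0.126], [-0.0, 0.251, -0.968, 0.518], [0.0, 0.0, 0.0, 1.0]]
block ('wrist',) [ 0.6244 -0.1958 -0.453 ] 0.027
opener [(0.79, [0.5951, -0.0714, 0.0004]), (0.63, [0.5963, -0.309, 0.0008]), (0.61, [0.6225, -0.1948, 0.0212])]
eye [(0.84, [0.5943, -0.3102, 0.0209]), (0.82, [0.5895, -0.0738, 0.0183]), (0.69, [0.74, -0.0979, 0.024])]
handle [(0.97, [0.5959, -0.3074, 0.0765]), (0.89, [0.5909, -0.0749, 0.0711]), (0.75, [0.7362, -0.206, 0.0727])]
block [(0.63, [0.6249, -0.196, -0.0012])]
5.75 [ 1.14255037  0.4246859  -1.21774837  1.59871367  0.40303876  1.40214754
  1.01536356]
1 1 0.6 [True, True, True]
1 1 0.785 [True, True, True]
1 1 0.9 [True, False, True]
1 -1 0.6 [True, True, True]
1 -1 0.785 [True, True, False]
1 -1 0.9 [True, False, True]
-1 1 0.6 [True, True, True]
-1 1 0.785 [True, False, False]
-1 1 0.9 [False, False, False]
-1 -1 0.6 [True, True, True]
-1 -1 0.785 [True, False, False]
-1 -1 0.9 [False, False, False]
```

View pics/w0.png

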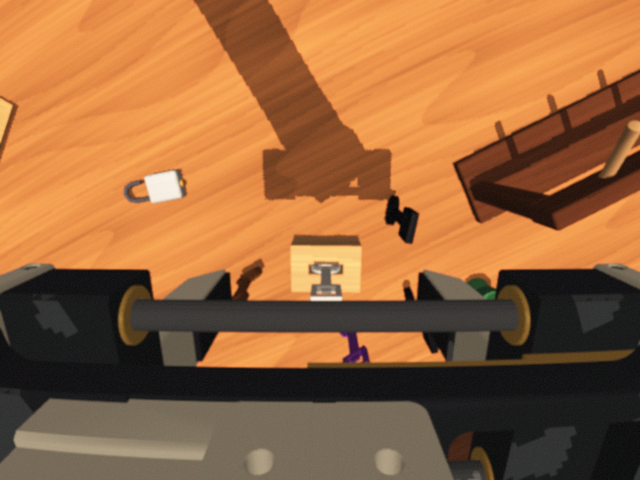

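The wrist view shows the chrome opener at (325,280) in the block, with the head on the near side. The block fit agrees with the fixed cameras: (0.624, -0.196), yaw -0.453. Now grasp the head obliquely, clear of the look-alikes, and lift.

```bash
cat >> h.py <<'E'
K=np.array([0,0,1.])
YB=-.453
U=np.array([np.cos(YB),np.sin(YB),0]);V=np.array([-np.sin(YB),np.cos(YB),0])
TT=.785; ZG=U*np.sin(TT)-K*np.cos(TT)
def place(pt,az,e=.1,clear=.002):
    "TCP pose so that the opener (gripped at its z=121, 8 mm behind TCP) has its grip point over pt, heading az"
    f=np.array([np.cos(az),np.sin(az),0]); w=np.cross(f,-K)
    zo=f*np.cos(e)+K*np.sin(e); uo=-K*np.cos(e)+f*np.sin(e)
    z=uo*np.sin(TT)-zo*np.cos(TT)
    return np.array([pt[0],pt[1],.005+clear+.121*np.sin(e)])+.008*z, rv(z,w), f
E
python3 - <<'E'
from h import *
o=rv(ZG,V); G=np.array([.6244,-.196,.136])
P=G+.008*ZG
bot.grip(.07,20)
bot.move_pose(P-.1*ZG,o)
bot.movel(P,feed=.1)
print(bot.get_contact_force())
bot.grip(0.0,25); print(bot.get_opening(),bot.get_grip_force())
bot.movel(P+[0,0,.13],feed=.12)
print(bot.get_opening(),bot.get_grip_force(),bot.get_time_s(),bot.get_joints())
cv2.imwrite("pics/s1.png",bot.camera("side")["color"][150:450,200:600])
for x in(.42,.48,.54):
  for y in(-.1,0,.05):
    r=[]
    for az in np.arange(-3.14,3.14,.26):
      p,oo,f=place((x,y),az)
      q=bot.solve_ik(p,oo);q2=bot.solve_ik(p+[0,0,.12],oo)
      if q is not None and q2 is not None: r.append(round(az,2))
    print(x,y,r)
E
```

```text
[-0.43244541  1.53928138 -0.11351297]
0.03697709031077419 24.981433527432273
0.03684277459239804 24.980542763322546 10.8667 [ 0.38890953  0.14989186 -0.25925655  2.20039488  1.44893832  0.25418642
 -0.07770838]
0.42 -0.1 [np.float64(-2.36), np.float64(-2.1), np.float64(-1.84), np.float64(-1.58), np.float64(-1.32), np.float64(-1.06), np.float64(-0.8), np.float64(-0.54), np.float64(-0.28), np.float64(-0.02), np.float64(0.24), np.float64(0.5), np.float64(0.76), np.float64(1.02), np.float64(1.28), np.float64(1.54), np.float64(1.8)]
0.42 0 [np.float64(-2.1), np.float64(-1.84), np.float64(-1.58), np.float64(-1.32), np.float64(-1.06), np.float64(-0.8), np.float64(-0.54), np.float64(-0.28), np.float64(-0.02), np.float64(0.24), np.float64(0.5), np.float64(0.76), np.float64(1.02), np.float64(1.28), np.float64(1.54), np.float64(1.8), np.float64(2.06)]
0.42 0.05 [np.float64(-1.84), np.float64(-1.58), np.float64(-1.32), np.float64(-1.06), np.float64(-0.8), np.float64(-0.54), np.float64(-0.28), np.float64(-0.02), np.float64(0.24), np.float64(0.5), np.float64(0.76), np.float64(1.02), np.float64(1.2
[... 1670 characters left out ...]
loat64(-1.32), np.float64(-1.06), np.float64(-0.8), np.float64(-0.54), np.float64(-0.28), np.float64(-0.02), np.float64(0.24), np.float64(0.5), np.float64(0.76), np.float64(1.02), np.float64(1.28), np.float64(1.54), np.float64(1.8), np.float64(2.06), np.float64(2.32), np.float64(2.58)]
0.54 0.05 [np.float64(-2.62), np.float64(-2.36), np.float64(-2.1), np.float64(-1.84), np.float64(-1.58), np.float64(-1.32), np.float64(-1.06), np.float64(-0.8), np.float64(-0.54), np.float64(-0.28), np.float64(-0.02), np.float64(0.24), np.float64(0.5), np.float64(0.76), np.float64(1.02), np.float64(1.28), np.float64(1.54), np.float64(1.8), np.float64(2.06), np.float64(2.32), np.float64(2.58), np.float64(2.84)]
```

View pics/s1.png

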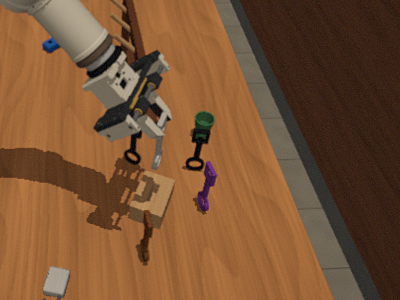

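Run:
```python
from h import *
P=bot.get_eef_pos()
bot.movel(P-.17*U+[0,0,.05],feed=.2)
q0=np.array(bot.get_joints());c=[]
for x in(.43,.46):
  for y,azs in((-.08,(1.2,1.5,1.8)),(.05,(-1.8,-1.5,-1.2))):
    for az in azs:
      p,o,f=place((x,y),az); q=bot.solve_ik(p+[0,0,.12],o)
      if q is not None and bot.solve_ik(p,o) is not None: c.append((np.abs(q-q0).max(),x,y,az)); print(np.round(c[-1],2),np.round(q,2))
_,x,y,az=min(c)
p,o,f=place((x,y),az); print("chosen",x,y,az)
np.save("place.npy",[x,y,az])
bot.move_pose(p+[0,0,.12],o)
bot.movel(p+[0,0,.02],feed=.12)
print(bot.get_contact_force(),bot.get_opening(),bot.get_time_s())
cv2.imwrite("pics/s2.png",bot.camera("side")["color"][100:400,100:500])
```

```text
Traceback (most recent call last):
station.MotionError: the arm cannot follow that straight line within its joint ranges
```

```bash
cat > s.py <<'E'
from h import *
P=bot.get_eef_pos()
done=False
for b,h in((.17,.02),(.17,0),(.12,.03),(.12,0),(.08,0)):
    try: bot.movel(P-b*U+[0,0,h],feed=.2); print("ok",b,h); done=True; break
    except bot.MotionError: pass
if not done: raise SystemExit("no line")
q0=np.array(bot.get_joints());c=[]
for x in(.43,.46):
  for y,azs in((-.08,(1.2,1.5,1.8)),(.05,(-1.8,-1.5,-1.2))):
    for az in azs:
      p,o,f=place((x,y),az); q=bot.solve_ik(p+[0,0,.12],o)
      if q is not None and bot.solve_ik(p,o) is not None: c.append((np.abs(q-q0).max(),x,y,az)); print(np.round(c[-1],2),np.round(q,2))
_,x,y,az=min(c)
p,o,f=place((x,y),az); print("chosen",x,y,az)
np.save("place.npy",[x,y,az])
bot.move_pose(p+[0,0,.12],o)
bot.movel(p+[0,0,.02],feed=.12)
print(bot.get_contact_force(),bot.get_opening(),bot.get_time_s())
cv2.imwrite("pics/s2.png",bot.camera("side")["color"][100:400,100:500])
E
python3 s.py
```

```text
ok 0.12 0.03
[ 1.86  0.43 -0.08  1.2 ] [-0.19  0.51 -0.13  1.99  0.61  1.21  2.06]
[ 1.93  0.43 -0.08  1.5 ] [-0.22  0.43 -0.17  2.13  0.78  1.1   2.13]
[ 1.99  0.43 -0.08  1.8 ] [-0.23  0.35 -0.21  2.28  0.96  0.97  2.19]
[ 2.04  0.43  0.05 -1.8 ] [ 0.26  0.36  0.11  2.26 -0.97  0.92  0.9 ]
[ 1.87  0.43  0.05 -1.5 ] [ 0.2   0.44  0.13  2.11 -0.8   1.07  0.97]
[ 1.72  0.43  0.05 -1.2 ] [ 0.14  0.52  0.14  1.98 -0.65  1.21  1.06]
[ 1.89  0.46 -0.08  1.2 ] [-0.17  0.54 -0.14  1.92  0.62  1.24  2.08]
[ 1.96  0.46 -0.08  1.5 ] [-0.2   0.47 -0.18  2.06  0.79  1.12  2.16]
[ 2.02  0.46 -0.08  1.8 ] [-0.2   0.39 -0.22  2.21  0.97  0.98  2.22]
[ 2.03  0.46  0.05 -1.8 ] [ 0.28  0.39  0.06  2.19 -0.96  0.92  0.85]
[ 1.86  0.46  0.05 -1.5 ] [ 0.21  0.48  0.1   2.05 -0.79  1.08  0.93]
[ 1.71  0.46  0.05 -1.2 ] [ 0.15  0.55  0.11  1.9  -0.64  1.22  1.02]
chosen 0.46 0.05 -1.2
[ 0.19069316  0.81229673 -0.71924123] 0.036485727777433266 14.175
```

View pics/s2.png

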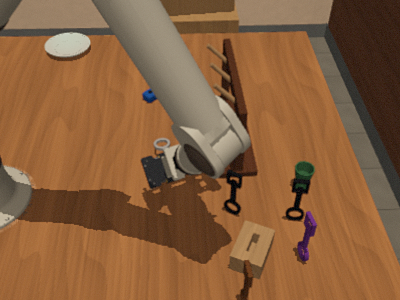

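The crop shows the opener held nearly flat above the bare board, with its ring at about (160,145) and everything else still standing. I lower it and release.

Run:
```python
from h import *
x,y,az=np.load("place.npy"); p,o,f=place((x,y),az)
bot.movel(p,feed=.05); print(bot.get_contact_force())
bot.grip(.06); 
z=R.from_rotvec(o).as_matrix()[:,2]
bot.movel(p-.09*z+[0,0,.02],feed=.15)
bot.wait(.4)
# top look
eye=np.array([x,y,0])-.099*f
mid=np.array([x,y,0])-.05*f
w=np.cross(f,-K)
for s in(1,-1):
  for h in (.3,.25,.2):
    q=bot.solve_ik(mid+[0,0,h],rv(-K,s*w)); print(s,h,None if q is None else np.round(q,2))
for c in("scene","side"):
    for n in("opener","eye","handle"):
        bot.camera(c); print(c,n,[r for r in lm(c,n,6) if np.hypot(r[1][0]-mid[0],r[1][1]-mid[1])<.15 and r[1][0]<.57])
print("expected eye",eye,"handle",np.array([x,y,0])-.049*f,bot.get_time_s(),bot.get_joints())
cv2.imwrite("pics/s3.png",bot.camera("side")["color"][100:400,100:500])
```

```text
[-0.03179843 -0.95272545 -1.08434498]
1 0.3 [-0.28  0.04  0.01  1.94 -0.    1.16  0.1 ]
1 0.25 [-0.31  0.09  0.04  2.01 -0.    1.04  0.1 ]
1 0.2 [-0.36  0.15  0.1   2.07 -0.02  0.93  0.11]
-1 0.3 None
-1 0.25 [-1.51  0.46  1.56  2.04 -0.5   1.15 -2.5 ]
-1 0.2 [-1.39  0.44  1.38  2.09 -0.51  1.02 -2.52]
scene opener [(0.61, [0.4156, 0.1611, 0.0072])]
scene eye [(0.6, [0.4224, 0.141, 0.0007])]
scene handle [(0.65, [0.4404, 0.09, -0.0011])]
side opener [(0.57, [0.4173, 0.1604, 0.0085])]
side eye [(0.66, [0.4244, 0.1413, 0.0043])]
side handle []
expected eye [0.42412658 0.14227187 0.        ] handle [0.44224447 0.09566992 0.        ] 17.5417 [ 0.21194944  0.65087928  0.13928752  1.8185683  -0.61860827  1.24971734
  1.08908936]
```

View pics/s3.png

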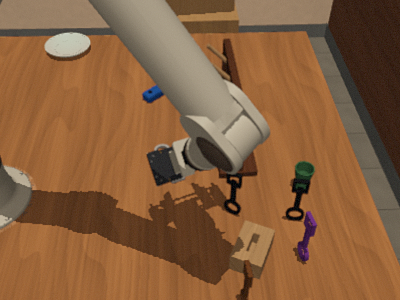

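The side crop shows the gripper withdrawn. The landmarks put the released opener within 3 mm of where I expected it, flat on the board. Now regrasp from above at handle z = 88 mm.

```bash
cat >> h.py <<'E'
RK=np.array([.616,.198]);YR=.037
C=np.array([np.cos(YR),np.sin(YR),0]);S=np.array([-np.sin(YR),np.cos(YR),0])
ROOT=np.array([*RK,.195])-.01*C; PD=(-C+K)/np.sqrt(2)
def hang(t,lean=np.pi/4,off=np.zeros(3),L=.066,tip=.003):
    "TCP pose with the eye on the peg axis t from root (+off); lean = angle of the opener from plumb"
    zo=-C*np.sin(lean)-K*np.cos(lean); z=C*np.cos(lean)-K*np.sin(lean)
    return ROOT+t*PD+off+L*zo+tip*z, rv(z,-S)
E
python3 - <<'E'
from h import *
x,y,az=np.load("place.npy"); f=np.array([np.cos(az),np.sin(az),0]); w=np.cross(f,-K)
g=np.array([x,y,.0015])-.033*f; o=rv(-K,w)
bot.grip(.045)
off=np.array([-.05,0,0])
P=bot.get_eef_pos()
bot.movel(P+[-.03,0,.1],feed=.2)
bot.move_pose(g+off+[0,0,.22],o)
bot.movel(g+[0,0,.06],feed=.2)
bot.movel(g,feed=.06)
print(bot.get_contact_force())
bot.grip(0,35); print(bot.get_opening(),bot.get_grip_force())
bot.movel(g+[0,0,.03],feed=.1)
bot.movel(g+off+[0,0,.2],feed=.2)
print(bot.get_opening(),bot.get_grip_force(),bot.get_time_s(),np.round(bot.get_joints(),2))
for t,l in((.11,.785),(.095,.785),(.06,.785),(.035,.785),(.025,.785),(.025,.4)):
    p,oo=hang(t,l); q=bot.solve_ik(p,oo); print(t,l,np.round(p,3),None if q is None else np.round(q,2))
cv2.imwrite("pics/s4.png",bot.camera("scene")["color"][100:400,150:550])
E
```

```text
[ 0.17149204 -0.44899859  0.00550108]
0.013372327509898252 34.997745752334595
0.01314673336933142 34.99676585197449 23.875 [-0.26  0.06 -0.01  2.16  0.    0.92  0.1 ]
0.11 0.785 [0.484 0.193 0.224] None
0.095 0.785 [0.494 0.193 0.213] None
0.06 0.785 [0.519 0.194 0.189] None
0.035 0.785 [0.537 0.195 0.171] [-0.47  0.22 -0.21  2.42  1.92  0.5   2.3 ]
0.025 0.785 [0.544 0.195 0.164] [-0.87  0.25  0.23  2.42  2.04  0.41  2.15]
0.025 0.4 [0.565 0.196 0.151] None
```

View pics/s4.png

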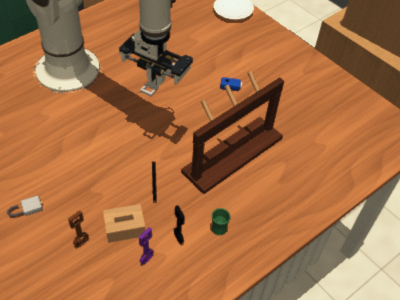

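The scene crop shows the opener held flat in the fingers at (148,90), and the bystanders are undisturbed. A 45° lean is out of reach near the peg, so I search steeper tool angles.

```bash
cat >> h.py <<'E'
def hang2(t,lean,psi=0.,L=.066,tip=.003,off=np.zeros(3)):
    p,o=hang(t,lean,L=L,tip=tip); e=ROOT+t*PD; r=R.from_rotvec([0,0,psi])
    return e+off+r.apply(p-e),(r*R.from_rotvec(o)).as_rotvec()
E
python3 - <<'E'
from h import *
for psi in(-.5,-.25,0,.25,.5):
  for deg in(50,55,60,65,70,75,80):
    r=[]
    for t in(.1,.085,.07,.055,.04,.03):
      q=bot.solve_ik(*hang2(t,np.radians(deg),psi)); r.append('-' if q is None else f"{np.abs(q-bot.get_joints()).max():.1f}")
    print(psi,deg,*r)
E
```

```text
-0.5 50 2.3 2.3 2.3 2.3 2.3 2.3
-0.5 55 2.5 2.4 2.4 2.4 2.4 2.4
-0.5 60 2.4 2.7 2.6 2.5 2.4 2.3
-0.5 65 2.6 2.5 2.5 2.4 2.3 2.2
-0.5 70 2.5 2.4 2.3 2.3 2.2 2.2
-0.5 75 2.4 2.3 2.3 2.2 2.1 2.1
-0.5 80 2.3 2.2 2.2 2.1 2.1 2.0
-0.25 50 2.5 2.1 1.8 2.4 2.0 1.8
-0.25 55 2.7 2.1 2.5 2.3 2.1 1.9
-0.25 60 2.5 2.6 2.4 2.2 2.0 1.9
-0.25 65 2.6 2.4 2.2 2.1 2.0 1.9
-0.25 70 2.4 2.2 2.1 2.0 1.9 1.8
-0.25 75 2.7 2.6 2.6 2.6 2.6 2.6
-0.25 80 2.5 2.5 2.5 2.5 2.5 2.5
0 50 - - - - - 2.4
0 55 - - 2.4 1.6 1.5 1.5
0 60 - - 2.2 1.8 1.5 1.4
0 65 2.6 2.6 2.6 2.6 2.5 2.5
0 70 2.4 2.4 2.4 2.4 2.4 2.3
0 75 2.3 2.3 2.3 2.2 2.2 2.2
0 80 2.2 2.2 2.2 2.2 2.1 2.1
0.25 50 - - - - 2.4 2.3
0.25 55 2.1 2.4 - 1.5 1.4 -
0.25 60 2.0 2.1 2.1 2.1 2.0 2.0
0.25 65 2.0 2.0 2.0 1.9 1.9 1.9
0.25 70 1.9 1.9 1.9 1.9 1.8 1.8
0.25 75 1.9 1.9 1.8 1.8 1.8 1.8
0.25 80 1.8 1.8 1.8 1.8 1.8 1.8
0.5 50 - - - 4.5 4.3 4.3
0.5 55 0.8 0.7 0.8 1.0 1.2 1.2
0.5 60 1.1 1.1 1.1 1.0 0.9 0.9
0.5 65 1.3 1.3 1.2 1.2 1.2 1.1
0.5 70 1.4 1.4 1.3 1.3 1.3 1.3
0.5 75 1.4 1.4 1.4 1.4 1.4 1.3
0.5 80 1.5 1.5 1.4 1.4 1.4 1.4
```

Run:
```python
from h import *
P=bot.get_eef_pos()
bot.movel(P+[0,0,.12],feed=.25)
p,o=hang2(.105,np.radians(65)); pre=p+[-.02,0,.07]
q=bot.solve_ik(pre,o); print(None if q is None else np.round(q,2))
bot.move_pose(pre,o)
bot.movel(p,feed=.15)
print(np.round(bot.get_joints(),2),bot.get_opening(),bot.get_time_s(),"eye exp",np.round(ROOT+.105*PD,4))
for c in("scene","side"):
    im=bot.camera(c)["color"]
    for n in("eye","peg_tip","peg_root"): print(c,n,[r for r in lm(c,n,6) if r[1][2]>.12])
    cv2.imwrite(f"pics/h_{c}.png",im)
a=cv2.imread("pics/h_scene.png")[130:330,320:480];b=cv2.imread("pics/h_side.png")[110:310,240:400]
cv2.imwrite("pics/h5.png",cv2.resize(np.hstack([a,b]),None,fx=2.5,fy=2.5))
for t in(.07,.05,.035):
    q=bot.solve_ik(*hang2(t,np.radians(65))); print(t,None if q is None else np.round(q,2))
```

```text
[-0.09 -0.14 -0.49  2.16  0.24  0.75 -2.27]
[-0.08  0.   -0.52  2.22  0.42  0.59 -2.44] 0.013753876009229435 27.225 eye exp [0.5318 0.1949 0.2692]
scene eye []
scene peg_tip [(0.79, [0.5561, 0.1953, 0.249])]
scene peg_root [(0.79, [0.6058, 0.1959, 0.1963])]
side eye [(0.59, [0.5298, 0.1936, 0.2696])]
side peg_tip [(0.73, [0.5596, 0.1934, 0.2444])]
side peg_root [(0.66, [0.6044, 0.2007, 0.1975])]
0.07 [-0.08  0.09 -0.51  2.2   0.53  0.54 -2.52]
0.05 [-0.1   0.14 -0.48  2.19  0.59  0.52 -2.57]
0.035 [-0.35  0.16 -0.21  2.18  0.54  0.47 -2.52]
```

View pics/h5.png

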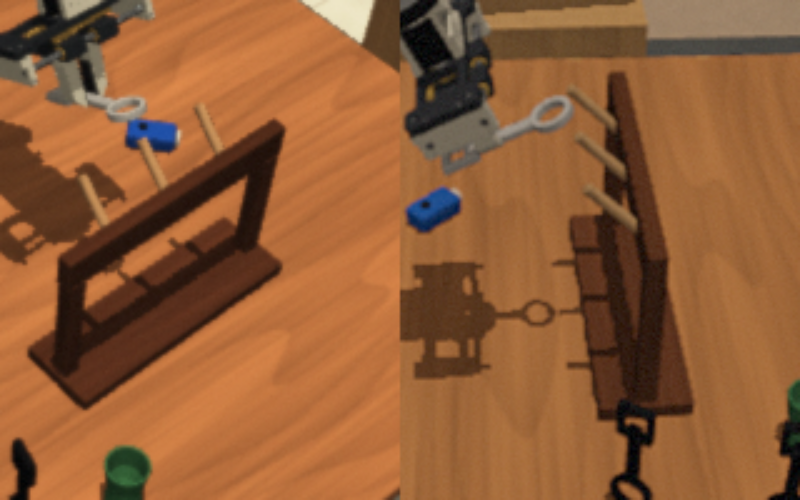

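The ring (right crop, (550,112)) sits just off the tip of the middle peg. Its measured eye is within 2 mm of the target and the shadows line up. I thread it on.

```bash
cat > t.py <<'E'
from h import *
psi=0
for t in(.085,.07,.06,.05,.04):
    for ps in(psi,psi+.08,psi+.16,psi+.24):
        try: bot.movel(*hang2(t,np.radians(65),ps),feed=.06); psi=ps; break
        except bot.MotionError: pass
    else: print("stuck",t); break
    F=bot.get_contact_force(); print(t,psi,np.round(F,1),bot.get_opening())
    if np.linalg.norm(F)>12: print("force"); break
print(bot.get_time_s(),np.round(bot.get_joints(),2))
for c in("scene","side"):
    im=bot.camera(c)["color"]; print(lm(c,"eye",6)); cv2.imwrite(f"pics/i_{c}.png",im)
a=cv2.imread("pics/i_scene.png")[130:330,320:480];b=cv2.imread("pics/i_side.png")[110:310,240:400]
cv2.imwrite("pics/h6.png",cv2.resize(np.hstack([a,b]),None,fx=2.5,fy=2.5))
E
python3 t.py
```

```text
0.085 0 [ 0.4 -0.3 -1.3] 0.013405591214588534
0.07 0 [ 0.3  0.2 -2.1] 0.013671019317817413
0.06 0 [-0.3  0.4 -1.8] 0.013444518575891193
0.05 0 [-0.9  0.1 -0.7] 0.01334730406054692
0.04 0 [-0.7  1.3 -1.2] 0.013400388185774216
29.7583 [-0.21  0.16 -0.36  2.18  0.58  0.5  -2.56]
[(0.87, [0.735, -0.207, 0.0177]), (0.72, [0.589, -0.0779, 0.022]), (0.69, [0.7332, -0.1016, 0.0236]), (0.66, [0.5946, -0.3117, 0.0205]), (0.63, [0.5742, 0.1969, 0.2222])]
[(0.85, [0.7391, -0.1061, 0.0219]), (0.79, [0.7332, -0.2069, 0.0211]), (0.77, [0.5946, -0.0739, 0.0234]), (0.58, [0.5946, -0.3092, 0.0225]), (0.54, [0.5753, 0.1921, 0.2264])]
```

View pics/h6.png

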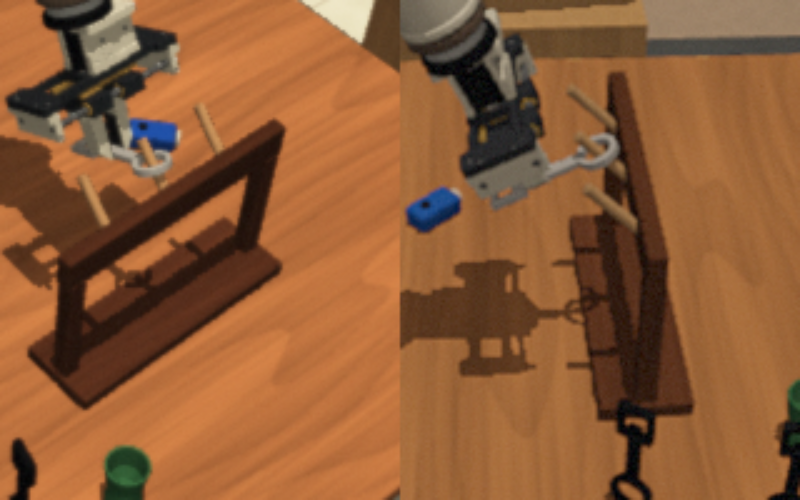

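Both crops show the middle peg passing through the ring, at (150,160) left and (600,150) right, and contact forces are low. I release and back off along the tool axis.

Run:
```python
from h import *
bot.grip(.06)
p=bot.get_eef_pos(); z=R.from_rotvec(bot.get_ee_rot()).as_matrix()[:,2]
for d in(.1,.07,.05):
    try: bot.movel(p-d*z,feed=.1); print("back",d); break
    except bot.MotionError: pass
p=bot.get_eef_pos()
for v in([-.05,0,.08],[0,0,.08],[-.05,0,0]):
    try: bot.movel(p+v,feed=.15); print("up",v); break
    except bot.MotionError: pass
bot.wait(4)
ex=[]
for c in("scene","side"):
    im=bot.camera(c)["color"]; cv2.imwrite(f"pics/j_{c}.png",im)
    for n in("eye","handle"): print(c,n,[r for r in lm(c,n,6) if r[1][1]>.1])
    for n in("egg_cup","padlock","bike_light"): print(n,lm(c,n,1))
a=cv2.imread("pics/j_scene.png")[130:330,320:480];b=cv2.imread("pics/j_side.png")[110:310,240:400]
cv2.imwrite("pics/h7.png",cv2.resize(np.hstack([a,b]),None,fx=2.5,fy=2.5))
print(bot.get_time_s(),bot.get_contact_force())
```

```text
back 0.1
up [-0.05, 0, 0.08]
scene eye [(0.72, [0.5986, 0.1932, 0.196]), (0.67, [0.6202, 0.1998, -0.0048])]
scene handle [(0.41, [0.5974, 0.1924, 0.1421])]
egg_cup []
padlock [(0.87, [0.422, -0.3635, 0.0011])]
bike_light [(0.7, [0.3969, 0.3804, -0.002])]
side eye [(0.54, [0.5976, 0.1911, 0.1986])]
side handle [(0.72, [0.5599, 0.1916, 0.2416]), (0.65, [0.5967, 0.1999, 0.1529])]
egg_cup [(0.91, [0.7795, 0.0023, 0.0005])]
padlock [(0.56, [0.4201, -0.3568, 0.001])]
bike_light [(0.54, [0.3972, 0.3829, -0.0021])]
37.9833 [ 0.47539184 -0.21346785  0.11398905]
```

View pics/h7.png

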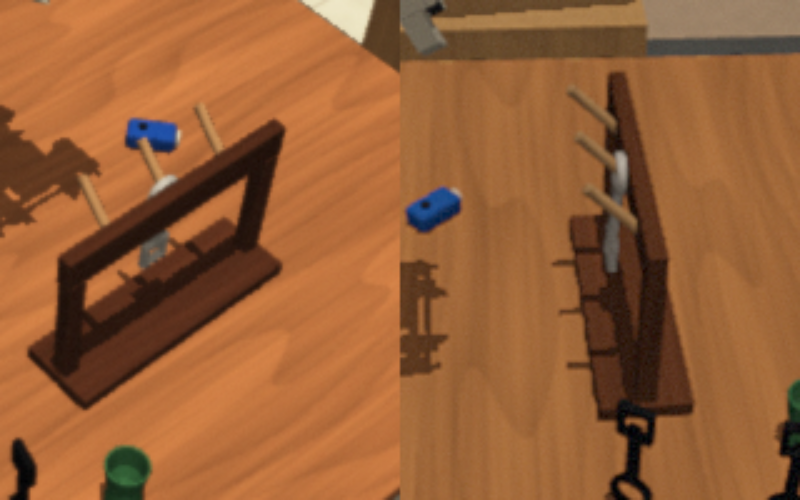

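The opener hangs head down on the middle peg against the rail, from (620,160) to (612,268) in the right crop, and the gripper is well clear.

```bash
python3 -c "
from station import bot
bot.wait(1); print(bot.finish_job())"
```

```text
the job is handed in; nothing more can be done
None
```

I laid the opener flat on the board, let go, then hung it by its ring on the middle peg, where it hangs head down; the bystanders stayed put, and I handed the job in at about 39 s (no verdict was returned).

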